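Sweep the loose knobs into the parts tray

TASK

With the fingers, sweep the three loose aluminium control knobs across the repair mat and in through the open front of the steel parts tray, until all three lie wholly inside it. Only push them gently along the mat, never pinch or lift them, and do not move or knock over any of the other things standing about.

Things in the scene. Friction and masses are not known exactly. Their poses are not given: they have to be found in the camera images.
- tray: open-fronted tray of bare sheet steel, fixed on the green mat: side and back walls 25 mm high, 6 mm thick; inside 170 mm wide, 110 deep; floor level with the mat, no sill. Origin: centre of the floor, on the mat's top (3 mm above the bench). +y runs from the open front (y -55 mm) to the back wall (inner face y +55); side walls' inner faces x -85 and +85 mm. Turned up to 20 degrees from the world's axes
- tray_mouth (a point): middle of the tray's open front edge, at floor height; axes as the tray's
- knob0_center (a point): control knob pulled off an audio deck: a solid, pale, plain aluminium disc with a thin dark pointer line on top, 36 mm diameter, 20 mm high, flat on the mat, about 50 g. The only short round metal pieces among the work. This point is its centre, 10 mm above its underside
- knob1_center (a point): control knob pulled off an audio deck: a solid, pale, plain aluminium disc with a thin dark pointer line on top, 36 mm diameter, 20 mm high, flat on the mat, about 50 g. The only short round metal pieces among the work. This point is its centre, 10 mm above its underside
- knob2_center (a point): control knob pulled off an audio deck: a solid, pale, plain aluminium disc with a thin dark pointer line on top, 36 mm diameter, 20 mm high, flat on the mat, about 50 g. The only short round metal pieces among the work. This point is its centre, 10 mm above its underside
- cap0: capacitor can: upright black cylinder, 25 mm diameter, 42 mm tall, grey top, 35 g, standing loose on the mat; a bystander. Origin: centre of its underside
- cap1: capacitor can: upright black cylinder, 25 mm diameter, 42 mm tall, grey top, 35 g, standing loose on the mat; a bystander. Origin: centre of its underside
- relay: relay: white upright block 24 x 24 mm, 34 mm tall, 45 g, standing loose on the mat; a bystander. Origin: centre of its underside
- spool: solder spool standing on end, black flanges 50 mm diameter, 36 mm tall; a bystander near the mat's right-hand near corner. Origin: centre of its underside
- driver: screwdriver with black handle, about 170 mm long, lying roughly along y near the mat's far edge; a bystander. Its x axis points from handle to tip
- mug: white mug, 76 mm diameter, 85 mm tall, with a handle, at the right edge of the mat; a bystander. Origin: centre of its underside
- jar: small amber jar with black lid, 48 mm diameter, 55 mm tall, at the far left corner of the mat, beyond the tray; a bystander. Origin: centre of its underside
Things that resemble listed ones, but are neither listed nor needed, are in the scene too. What is shaped like the part that bears knob1_center but orange, red or yellow is not meant.

How it is judged (in metres and radians):
At the end, for the whole second after the job is handed in: Each of the three knobs is at rest on the tray's floor, wholly inside its open front edge (to within 3 mm) and between its walls; no bystander has shifted by more than 15 mm or been tipped over (y of knob0_center in the frame of tray between -0.04 and 0.055 m and x of knob0_center in the frame of tray between -0.085 and 0.085 m and height (world z) of each of knob0_center, knob1_center, knob2_center below 0.026 m and linear speed of each of knob0, knob1, knob2 below 0.02 m/s and y of knob1_center in the frame of tray between -0.04 and 0.055 m and x of knob1_center in the frame of tray between -0.085 and 0.085 m and y of knob2_center in the frame of tray between -0.04 and 0.055 m and x of knob2_center in the frame of tray between -0.085 and 0.085 m and not (distance of any of cap0, cap1, relay, spool, driver, mug, jar from where it was at the start of the episode above 0.015 m or angle between any of cap0, cap1, relay, spool, mug, jar's own z axis and vertical above 0.5 rad)); the robot touches nothing.
It fails at once if a knob is pinched or pressed hard (the fingers bear on it with more than 35 N) (contact force between the fingers and knob0 above 35 N or contact force between the fingers and knob1 above 35 N or contact force between the fingers and knob2 above 35 N).
It fails at once if a knob is lifted off the mat (its centre more than 26 mm above the bench, against 13 mm at rest) (height (world z) of any of knob0_center, knob1_center, knob2_center above 0.026 m).
It fails at once if a bystander (capacitor can, relay, spool, screwdriver, mug or jar) is moved by more than 15 mm or tipped over (distance of any of cap0, cap1, relay, spool, driver, mug, jar from where it was at the start of the episode above 0.015 m or angle between any of cap0, cap1, relay, spool, mug, jar's own z axis and vertical above 0.5 rad).
It also fails if it takes over 72 s, if anything falls off the work surface, if the arm or the gripper's body presses on something with over 40 N, if the wrist force passes 120 N, or if a joint passes its speed limit or range.

ROBOT

A 6-joint arm with a two-finger parallel gripper is mounted at the origin on the work surface. World frame = base frame: x ahead of the robot, y to its left, z up, the work surface at z = 0. Lengths are in mm, angles in rad, forces in N, time in s.
With the tool pointing down it reaches from about 400 to 925 mm from the base axis. Payload 3.4 kg.
Tool frame: the origin (TCP) lies at the very end of the fingers, on their centre line; the grasp point (between the pads) lies 19 mm behind it; z points along the fingers, y is the direction in which the jaws open and shut (so a half turn about z gives the same grasp; the last joint's range is limited). The gripper opens to 85 mm and grips with 20 to 120 N. Pads are 22 mm wide; open, the fingers measure 114 mm over their backs; the gripper's body (76 mm by 85 mm) begins 54 mm behind the grasp point. The pads swing forward as they close: fully open they stand 13 mm farther back than shut.
Start: joints at [-1.224, 0.307, 1.506, -0, 1.328, -0.073], TCP at [234.86, -524.854, 231.305] pointing down, gripper open.
Joint ranges: [-3.12, 3.12], [-1.05, 2.28], [0.14, 2.33], [-1.42, 4.57], [0.1, 2.73], [-2.68, 2.68]. Speed limits (rad/s): [2.57, 2.57, 3.14, 3.14, 3.14, 3.14].

INTERFACE

Orientations are given as [roll, pitch, yaw] about the fixed x, y, z axes, in that order (R = Rz(yaw) Ry(pitch) Rx(roll)).
In Python, from station import * gives the robot as it stands.
- The arm moves only by the shell command python3 -m crank 'ROWS'. ROWS is text: rows parted by semicolons, each of 7 numbers parted by spaces: the shift along the tool's x, y, z in mm, then the turn, a rotation vector about the tool's x, y, z in degrees, then the finger opening in mm, from 0 to 85.4. A call has 1 to 20 rows; each row shifts and turns the pose as measured when the row begins, along the tool's axes as they then stand; what a row does not reach is not made up. A row lasts 1/12 s, in which the tool goes at most 41.7 mm and 7.16 degrees, less where a joint would pass 70% of its speed; a pose out of reach is approached as far as the arm can. A call with a gripper value outside its range is refused whole. The fingers move at their own pace and stop on an object; the grip force is fixed at half the most. Time passes only in rows, so rows that do not move let the fingers close. It gives the time, the measured TCP pose, the force and the opening at its end, in the units of the state.
- observe(): the state, without advancing time (a new reading comes with each control period).
- capture(name): name is "scene" or "top" or "wrist"; returns (picture, depth): 480x640x3 uint8, blue, green, red; 480x640 float32, mm along the optical axis (not along the pixel's ray), 0 where there is no reading.
- camera_model(name): a dict with "K" (3x3 intrinsics, pixels), "position" and "orientation" of the camera in the world. Camera axes: x right, y down, z forward; pixel columns grow to the right and rows downward; lengths in mm; the calibration is good to about 2 mm. A picture is of the moment at which its call begins: read the wrist's pose just before it. camera_model takes no time and is no camera call; for the wrist camera it gives the pose at the moment of the call.
- hand_in(): hands the job in, once; it reports no verdict.
The state is a dict: "t": time; "joint_positions": joint angles; "qvel": joint speeds; "effort": joint torques, N m; "ee_pos": TCP position; "tcp_rot": TCP orientation; "force": force on the tool from outside, world axes, zero at the start; "ft_torque": the same for the moment, N m; "finger_gap": finger opening in mm.
Only numpy, scipy, OpenCV 4.12 (cv2) and the standard library are available. Lean on these libraries where they do the work, as an engineer would, in place of code of your own. Each camera call takes 0.05 s, during which the arm holds its last target.

## Working session

There is one attempt and no reset: what is moved stays moved. The work goes in short steps, Python scripts to look and compute and a shell command to move; the robot and the scene stay as the last step left them, time stands still between calls to the robot, and variables do not carry over. Pictures are saved under pics/ and viewed, and the job is handed in when it is done.

```bash
ls; mkdir -p pics
python3 - <<'E'
from station import *
import cv2
s=observe(); print(s['t'],s['ee_pos'],s['tcp_rot'],s['finger_gap'])
for n in("top","scene"):
    p,d=capture(n); cv2.imwrite(f'pics/{n}0.png',p)
    import numpy as np; np.save(f'pics/{n}0.npy',d)
    m=camera_model(n); print(n,m)
E
```

```text
pics
0.0 [ 234.61247964 -524.19635913  230.37189913] [-3.13953170e+00 -1.36753541e-04  4.20797717e-01] 85.24395074837456
top {'K': array([[545.5339895 ,   0.        , 320.48233143],
       [  0.        , 545.5339895 , 235.06760866],
       [  0.        ,   0.        ,   1.        ]]), 'position': array([ 217.42301668,  -43.16992547, 1439.04654002]), 'orientation': array([-2.92906707, -0.0041275 , -1.63644927])}
scene {'K': array([[459.11071097,   0.        , 331.53399376],
       [  0.        , 459.11071097, 236.44101612],
       [  0.        ,   0.        ,   1.        ]]), 'position': array([ 894.14542893, -772.88048398,  681.73191718]), 'orientation': array([-2.2298826 ,  0.01740815,  0.4767662 ])}
```

View pics/top0.png

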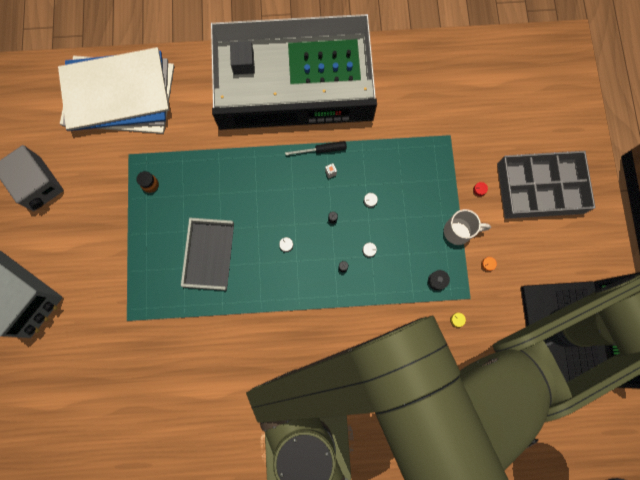

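View pics/scene0.png

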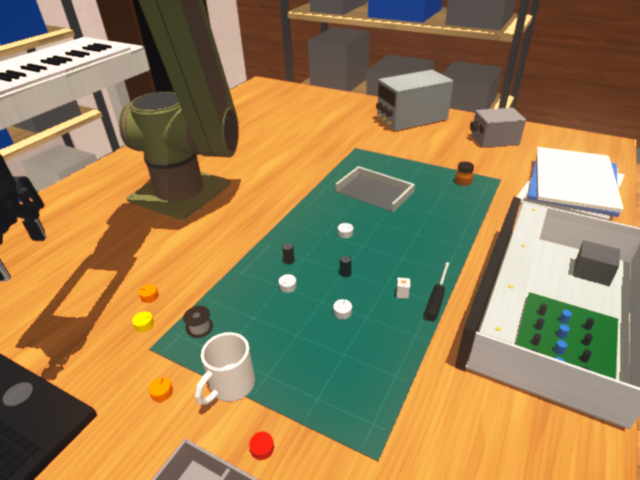

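Top view: the candidates are the pale discs at (371,200), (286,244) and (370,250). The red (481,189), orange (489,264) and yellow (459,320) discs and the white mug (463,228) are excluded by the description. The white relay is at (331,171), the cans at (333,218) and (343,267), and the tray at (208,255) with its open front toward the image's right.

```bash
cat > h.py <<'E'
import numpy as np, cv2
from scipy.spatial.transform import Rotation as R
from station import *
def ray(m,u,v,z):
    c=np.linalg.inv(m['K'])@np.array([u,v,1.]); d=R.from_euler('xyz',m['orientation']).as_matrix()@c
    p=np.array(m['position']); return p+d*(z-p[2])/d[2]
def proj(m,P):
    c=R.from_euler('xyz',m['orientation']).as_matrix().T@(np.array(P)-m['position']); c=m['K']@c; return c[:2]/c[2]
def blobs(p,m,z,lo,hi,amin=40,amax=2000,roi=(120,130,475,325)):
    h=cv2.cvtColor(p,cv2.COLOR_BGR2HSV); k=cv2.inRange(h,np.array(lo),np.array(hi))
    q=np.zeros_like(k); x0,y0,x1,y1=roi; q[y0:y1,x0:x1]=k[y0:y1,x0:x1]
    n,l,st,c=cv2.connectedComponentsWithStats(q)
    return [(c[i].round(1),st[i][4],st[i][2:4],ray(m,*c[i],z).round(1)) for i in range(1,n) if amin<st[i][4]<amax]
E
python3 - <<'E'
from h import *
p=cv2.imread('pics/top0.png'); m=camera_model('top')
print('white z=23'); [print(*b) for b in blobs(p,m,23,(0,0,170),(180,70,255))]
print('dark'); [print(*b) for b in blobs(p,m,45,(0,0,0),(180,255,45))]
cv2.imwrite('pics/crop0.png',cv2.resize(p[130:330,170:410],None,fx=3.3,fy=3,interpolation=cv2.INTER_CUBIC)[:600,:800])
ps=cv2.imread('pics/scene0.png')
E
```

```text
white z=23
[151.9 130.4] 43 [26  3] [847.6 376.8  23. ]
[330.6 168. ] 51 [11  9] [ 706.9 -108.9   23. ]
[370.6 198.9] 130 [13 13] [ 612.8 -210.4   23. ]
[460.8 227.1] 263 [24 29] [ 519.5 -444.    23. ]
[195.7 253. ] 189 [51 70] [495. 262.  23.]
[285.7 243.6] 141 [13 14] [504.8  24.2  23. ]
[369.5 248.9] 140 [14 13] [ 476.3 -195.9   23. ]
dark
[330.1 147.8] 265 [30 13] [ 756.6 -110.6   45. ]
[145.  179.4] 205 [17 16] [699.2 388.8  45. ]
[453.  244.7] 48 [19  9] [ 469.3 -411.7   45. ]
[432.5 285.4] 70 [14 16] [ 366.8 -346.7   45. ]
```

View pics/crop0.png

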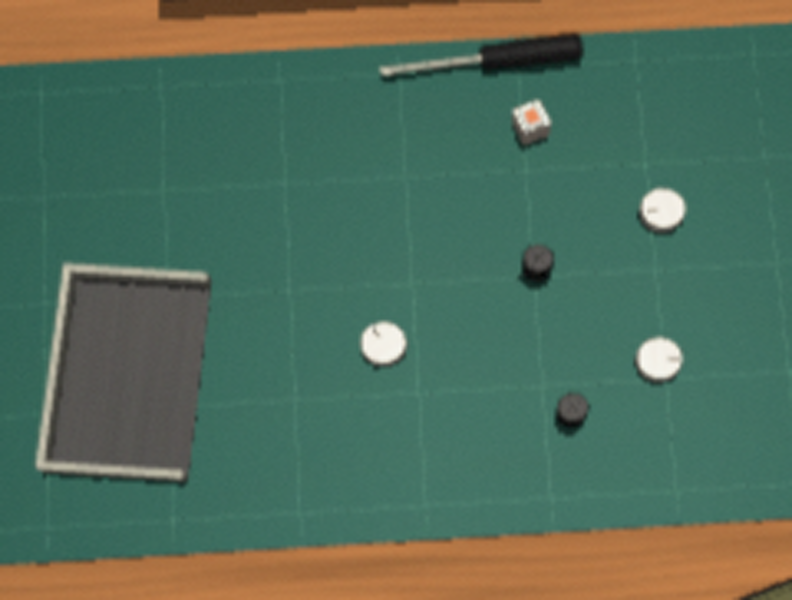

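The crop confirms three pale discs with dark pointer lines. Next I'll get the tray's frame, the bystanders' positions, and a cross-check from the scene camera.

Run:
```python
from h import *
m=camera_model('top'); ms=camera_model('scene')
cr=lambda u,v:(170+u/3.3,130+v/3)
for n,u,v,z in [('BL',63,264,28),('FLend',209,275,28),('BR',38,468,28),('FRend',186,477,28),('cap0',538,256,45),('cap1',573,405,45),('relay',532,115,37)]:
    print(n,ray(m,*cr(u,v),z).round(1))
# scene
p=cv2.imread('pics/scene0.png')
[print(*b) for b in blobs(p,ms,23,(0,0,150),(180,90,255),40,1500,(250,200,430,330))]
for n,u,v,z in[('cap (289,246)',289,246,45),('cap(345,259)',345,259,45),('relay',403,281,37)]: print(n,ray(ms,u,v,z).round(1))
s=observe();print(R.from_euler('xyz',s['tcp_rot']).as_matrix().round(3), s['ee_pos'])
```

```text
BL [589.9 276.9  28. ]
FLend [572.2 159.8  28. ]
BR [409.5 299.2  28. ]
FRend [394.1 183.6  28. ]
cap0 [ 568.2 -105.1   45. ]
cap1 [ 434.4 -123.2   45. ]
relay [ 701.  -109.8   37. ]
[345.4 228.7] 175 [17 16] [509.7  18.8  23. ]
[287.2 281.9] 252 [19 18] [ 481.5 -200.3   23. ]
[403. 287.] 248 [14 21] [ 702.4 -108.3   23. ]
[342.5 307.4] 282 [20 20] [ 616.7 -214.1   23. ]
cap (289,246) [ 438.3 -119.5   45. ]
cap(345,259) [ 568.8 -104.6   45. ]
relay [ 700.4 -106.    37. ]
[[ 0.913  0.408 -0.001]
 [ 0.408 -0.913  0.002]
 [ 0.    -0.002 -1.   ]] [ 234.64411699 -524.22964293  230.45404903]
```

Measurements, with both views agreeing to about 5 mm:

| Thing | World position (mm) |
|---|---|
| Knob A | (507, 21) |
| Knob B | (479, -198) |
| Knob C | (614, -212) |
| Cans | (568, -105), (436, -121) |
| Relay | (701, -108) |
| Tray centre | (490.5, 226) |

- **Tray check:** its outer size measures 182 × 117 against 182 × 116 given. Its +y axis points along (0.135, 0.991).
- **Method:** I'll push with the two fingers 24 mm apart, so each disc nests between them.
- **First move:** turn the tool and set the gap.

```bash
cat >> h.py <<'E'
T0=np.array([490.5,226.,3]); YT=np.array([.135,.991]); XT=np.array([.991,-.135])
def t2w(x,y): return T0[:2]+x*XT+y*YT
def w2t(p): d=np.array(p)[:2]-T0[:2]; return np.array([d@XT,d@YT]).round(1)
def go(x,y,z,yawdeg=None):
    s=observe(); M=R.from_euler('xyz',s['tcp_rot']).as_matrix(); e=np.array(s['ee_pos'])
    print('t',round(s['t'],2),'at',e.round(1),'yaw',np.degrees(s['tcp_rot'][2]).round(1),'tilt',np.degrees(np.arccos(-M[2,2])).round(2),'gap',round(s['finger_gap'],1),'F',np.round(s['force'],1))
    print('tool shift',(M.T@(np.array([x,y,z])-e)).round(1), '' if yawdeg is None else ('turn z %.1f'%(np.degrees(s['tcp_rot'][2])-yawdeg)))
E
python3 -m crank '0 0 0 0 0 -6.5 24;0 0 0 0 0 -6.5 24;0 0 0 0 0 -6.5 24;0 0 0 0 0 -6.5 24;0 0 0 0 0 -6.5 24;0 0 0 0 0 -6.5 24;0 0 0 0 0 -6.5 24;0 0 0 0 0 -6.5 24;0 0 0 0 0 -6.5 24'
python3 -c "
from h import *
go(498.4,-42,150,82.3)"
```

```text
t: 0.85
ee_pos: [233.3, -520.5, 225.2]
tcp_rot: [-3.136, -0.012, 1.489]
force: [-0.4, 0.4, -0.3]
finger_gap: 24.3
t 0.85 at [ 233.3 -520.5  225.2] yaw 85.3 tilt 0.77 gap 24.3 F [-0.4  0.4 -0.3]
tool shift [497.7 225.5  80. ] turn z 3.0
```

```bash
python3 -m crank '30 14 3 0 0 0.3 24;30 14 3 0 0 0.3 24;30 14 3 0 0 0.3 24;30 14 3 0 0 0.3 24;30 14 3 0 0 0.3 24;30 14 3 0 0 0.3 24;30 14 3 0 0 0.3 24;30 14 3 0 0 0.3 24;30 14 3 0 0 0.3 24;30 14 3 0 0 0.3 24;30 14 3 0 0 0 24;30 14 3 0 0 0 24;30 14 3 0 0 0 24;30 14 3 0 0 0 24'
python3 -c "
from h import *
go(498.4,-42,120,82.3)"
```

```text
t: 2.02
ee_pos: [478.1, -112.6, 179.5]
tcp_rot: [-3.129, -0.012, 1.427]
force: [0.1, -0.6, -0.5]
finger_gap: 24.3
t 2.02 at [ 478.1 -112.6  179.5] yaw 81.8 tilt 1.0 gap 24.3 F [ 0.1 -0.6 -0.5]
tool shift [72.1 10.8 60.3] turn z -0.5
```

```bash
python3 -m crank '18 3 15 0 0 0 24;18 3 15 0 0 0 24;18 3 15 0 0 0 24;18 2 15 0 0 0 24;0 0 0 0 0 0 24'
python3 - <<'E'
from h import *
go(498.4,-42,8,82.3)
for n in('wrist','top'):
    m=camera_model(n); p,d=capture(n); cv2.imwrite(f'pics/{n}1.png',p)
    if n=='wrist':
        print(m['position'].round(1)); [print(*b) for b in blobs(p,m,23,(0,0,150),(180,60,255),200,20000,(0,0,640,480))]
E
```

```text
t: 2.43
ee_pos: [503.3, -32.7, 117.4]
tcp_rot: [-3.132, -0.014, 1.434]
force: [-0.1, 0.1, -0.2]
finger_gap: 23.8
t 2.43 at [503.3 -32.7 117.4] yaw 82.2 tilt 0.96 gap 23.8 F [-0.1  0.1 -0.2]
tool shift [-11.4  -2.5 109.3] turn z -0.1
[513.2  34.9 261.2]
[307.6 159.6] 2433 [56 58] [502.9  25.8  23. ]
[619.4 317.8] 853 [43 43] [ 710.8 -115.4   23. ]
```

View pics/wrist1.png

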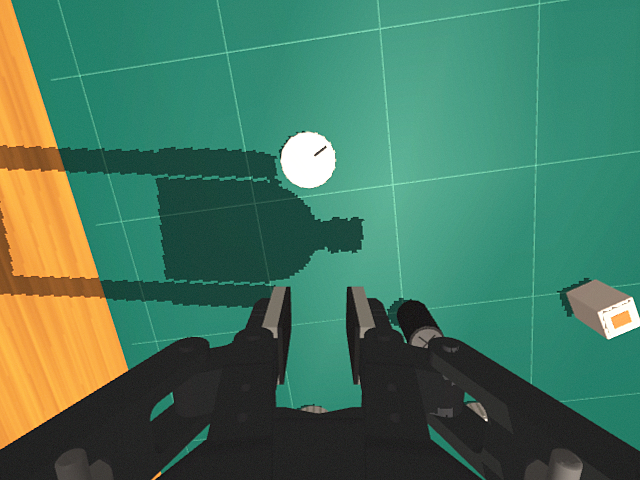

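View pics/top1.png

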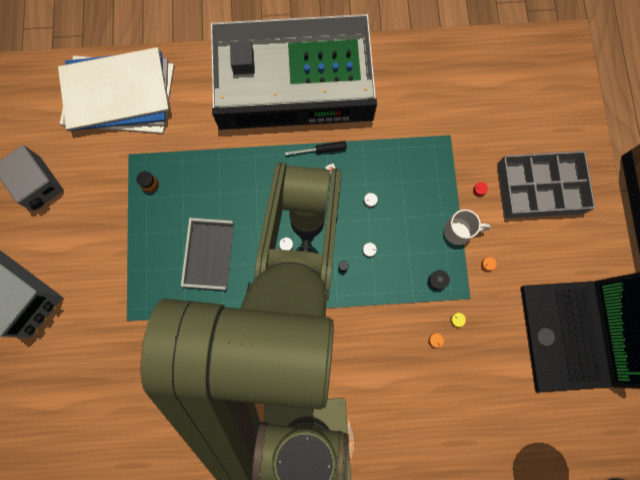

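The wrist view puts knob A at (503, 26), pixel (308,160), which agrees with the top view's (505, 24). The fingers and the path to the tray are clear.

```bash
python3 -m crank '-1 -2 20 0 0 0 24;-1 -2 20 0 0 0 24;-1 -1 20 0 0 0 24;0 -1 20 0 0 0 24;0 0 15 0 0 0 24;0 0 8 0 0 0 24;0 0 0 0 0 0 24'
python3 -c "
from h import *
go(496,-34.5,9,82.3)
e=t2w(42,20)-24.4*YT; go(e[0],e[1],9)"
```

```text
t: 3.12
ee_pos: [503.9, -44.6, 19.8]
tcp_rot: [3.133, -0.008, 1.43]
force: [-0.2, -0.4, 0.7]
finger_gap: 24.1
t 3.12 at [503.9 -44.6  19.8] yaw 81.9 tilt 0.69 gap 24.1 F [-0.2 -0.4  0.7]
tool shift [ 8.8 -9.3 10.8] turn z -0.4
t 3.12 at [503.9 -44.6  19.8] yaw 81.9 tilt 0.69 gap 24.1 F [-0.2 -0.4  0.7]
tool shift [261.8  -9.3  12.8]
```

```bash
python3 -m crank '0 -5 6 0 0 0 24;0 -5 6 0 0 0 24;0 0 0 0 0 0 24'
python3 -c "
from h import *
go(496,-34.5,9,82.3)"
```

```text
t: 3.37
ee_pos: [495.3, -45.1, 8.9]
tcp_rot: [3.128, -0.007, 1.428]
force: [-0.5, 0.7, -0.7]
finger_gap: 23.9
t 3.37 at [495.3 -45.1   8.9] yaw 81.8 tilt 0.87 gap 23.9 F [-0.5  0.7 -0.7]
tool shift [10.6 -0.8 -0. ] turn z -0.5
```

```bash
python3 -m crank '8 0 0 0 0 0 24;8 0 0 0 0 0 24;8 0 0 0 0 0 24;8 0 0 0 0 0 24;8 0 0 0 0 0 24;8 0 0 0 0 0 24;8 0 0 0 0 0 24;8 0 0 0 0 0 24;8 0 0 0 0 0 24;8 0 0 0 0 0 24;0 0 0 0 0 0 24'
python3 - <<'E'
from h import *
e=t2w(42,20)-24.4*YT; go(e[0],e[1],9,82.3)
m=camera_model('wrist'); p,d=capture('wrist'); cv2.imwrite('pics/wrist2.png',p)
[print(*b) for b in blobs(p,m,23,(0,0,150),(180,60,255),200,20000,(0,0,640,480))]
E
```

```text
t: 4.28
ee_pos: [509.8, 44.2, 12.2]
tcp_rot: [3.122, -0.008, 1.43]
force: [-0.7, -0.1, -0.9]
finger_gap: 23.8
t 4.28 at [509.8  44.2  12.2] yaw 81.9 tilt 1.2 gap 23.8 F [-0.7 -0.1 -0.9]
tool shift [173.1  -2.7   4.6] turn z -0.4
[317.9 254.8] 6393 [92 94] [512.6  70.6  23. ]
```

View pics/wrist2.png

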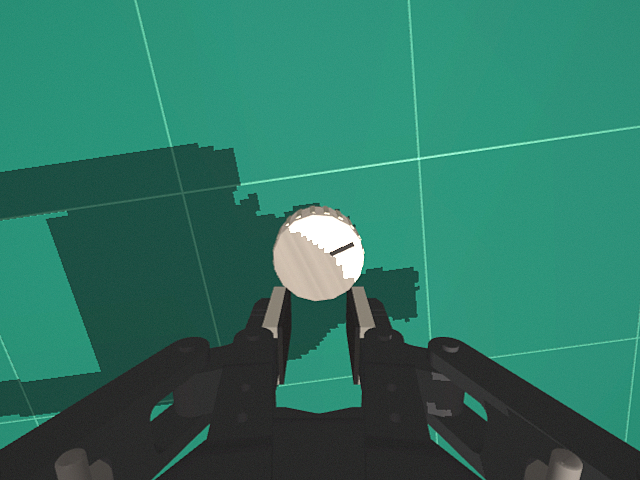

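Knob A sits nested between both fingers, at pixel (318,255) and 26 mm ahead of the TCP. I'll keep pushing toward the tray.

```bash
python3 -m crank '8 0 0.6 0 0 0 24;8 0 0.6 0 0 0 24;8 0 0.6 0 0 0 24;8 0 0.6 0 0 0 24;8 0 0.6 0 0 0 24;8 0 0.6 0 0 0 24;8 0 0.6 0 0 0 24;8 0 0.6 0 0 0 24;8 0 0.6 0 0 0 24;8 0 0.4 0 0 0 24;8 0 0.4 0 0 0 24;8 0 0.4 0 0 0 24;8 0 0.4 0 0 0 24;8 0 0.4 0 0 0 24;0 0 0 0 0 0 24'
python3 - <<'E'
from h import *
e=t2w(42,20)-26*YT; go(e[0],e[1],9,82.3)
m=camera_model('wrist'); p,d=capture('wrist'); cv2.imwrite('pics/wrist3.png',p)
for b in blobs(p,m,23,(0,0,150),(180,60,255),200,20000,(0,0,640,480)): print(*b,w2t(b[3]))
E
```

```text
t: 5.58
ee_pos: [527.2, 166.3, 4.6]
tcp_rot: [3.123, -0.008, 1.429]
force: [-1.0, 0.0, 0.5]
finger_gap: 24.0
t 5.58 at [527.2 166.3   4.6] yaw 81.9 tilt 1.17 gap 24.0 F [-1.   0.   0.5]
tool shift [48.2 -2.6 -4.1] turn z -0.4
[452.8 144.6] 5804 [ 47 303] [580.9 227.2  23. ] [89.4 13.4]
```

View pics/wrist3.png

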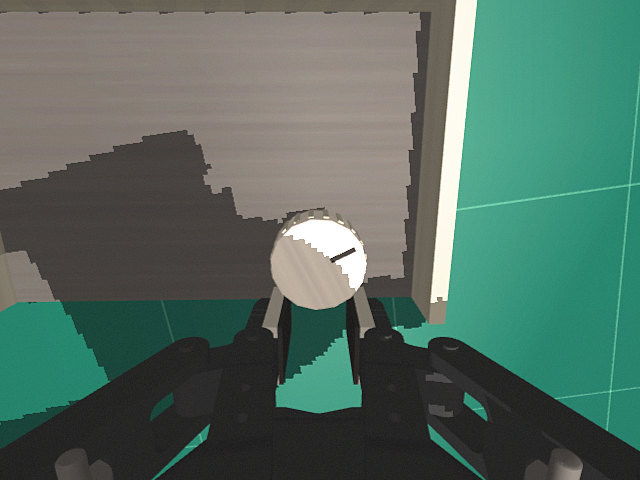

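Knob A is just past the front edge, with the tray wall about 40 mm to its right. I'll raise the fingers a little and push on about 48 mm.

```bash
python3 -m crank '7 0 -2 0 0 0 24;7 0 -2 0 0 0 24;7 0 0 0 0 0 24;7 0 0 0 0 0 24;7 0 0 0 0 0 24;6 0 0 0 0 0 24;0 0 0 0 0 0 24'
python3 - <<'E'
from h import *
e=t2w(42,20)-26*YT; go(e[0],e[1],9,82.3)
E
python3 -m crank '-12 0 0 0 0 0 24;-20 0 0 0 0 0 24;-15 0 -15 0 0 0 24;-10 0 -30 0 0 0 24;0 0 -30 0 0 0 24;0 0 -30 0 0 0 24;0 0 0 0 0 0 24'
python3 - <<'E'
from h import *
go(466,-260,110,75)
m=camera_model('wrist'); p,d=capture('wrist'); cv2.imwrite('pics/wrist4.png',p)
for b in blobs(p,m,23,(0,0,150),(180,60,255),200,20000,(0,0,640,480)): print(*b,w2t(b[3]))
E
```

```text
t: 6.22
ee_pos: [532.9, 209.8, 9.4]
tcp_rot: [3.124, -0.007, 1.428]
force: [0.9, -0.1, -0.4]
finger_gap: 23.9
t 6.22 at [532.9 209.8   9.4] yaw 81.8 tilt 1.11 gap 23.9 F [ 0.9 -0.1 -0.4]
tool shift [ 4.3 -2.3  0.3] turn z -0.5
t: 6.8
ee_pos: [518.0, 145.4, 113.9]
tcp_rot: [3.134, -0.001, 1.431]
force: [0.6, 1.0, 0.2]
finger_gap: 24.3
t 6.8 at [518.  145.4 113.9] yaw 82.0 tilt 0.47 gap 24.3 F [0.6 1.  0.2]
tool shift [-408.7    5.1    3.5] turn z 7.0
[258.   53.7] 7933 [329 206] [499.5 267.   23. ] [ 3.4 41.8]
[353.6  53. ] 205 [62  9] [555.3 259.7  23. ] [59.7 42.1]
[341.7 123.8] 8252 [ 96 133] [543.6 221.3  23. ] [53.3  2.5]
[342.8 200.5] 344 [75 11] [538.5 173.6  23. ] [ 54.6 -45.4]
```

View pics/wrist4.png

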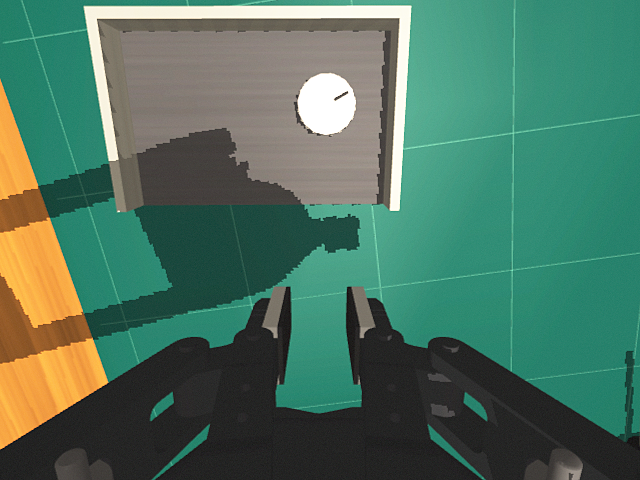

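Knob A is well inside the tray, at pixel (326,104). Next is knob B, going back over the cans at z 114.

```bash
python3 -m crank '-25 0 0 0 0 1 24;-30 0 0 0 0 1 24;-30 0 0 0 0 1 24;-30 0 0 0 0 1 24;-30 0 0 0 0 1 24;-30 0 0 0 0 1 24;-30 0 0 0 0 1 24;-30 0 0 0 0 1 24;-30 0 0 0 0 1 24;-30 0 0 0 0 0 24;-30 0 0 0 0 0 24;-30 0 0 0 0 0 24;-20 0 0 0 0 0 24;0 0 0 0 0 0 24'
python3 - <<'E'
from h import *
go(456.5,-258,110,72.6)
m=camera_model('wrist'); p,d=capture('wrist'); cv2.imwrite('pics/wrist5.png',p)
for z in(23,45):
  for b in blobs(p,m,z,(0,0,150),(180,60,255),200,20000,(0,0,640,480)): print(*b,w2t(b[3]))
E
```

```text
t: 8.02
ee_pos: [409.9, -236.1, 97.3]
tcp_rot: [-3.126, -0.001, 1.27]
force: [0.3, -0.1, -0.3]
finger_gap: 23.9
t 8.02 at [ 409.9 -236.1   97.3] yaw 72.8 tilt 0.89 gap 23.9 F [ 0.3 -0.1 -0.3]
tool shift [ -7.1  50.8 -13.5] turn z 0.2
[629.9 113.2] 1055 [24 63] [ 600.9 -207.8   23. ] [ 168. -415.]
[405.4 156.9] 2949 [63 63] [ 474.8 -194.    23. ] [  41.1 -418.3]
[629.9 113.2] 1055 [24 63] [ 583.7 -203.9   45. ] [ 150.4 -413.4]
[405.4 156.9] 2949 [63 63] [ 470.4 -191.5   45. ] [  36.4 -416.5]
```

View pics/wrist5.png

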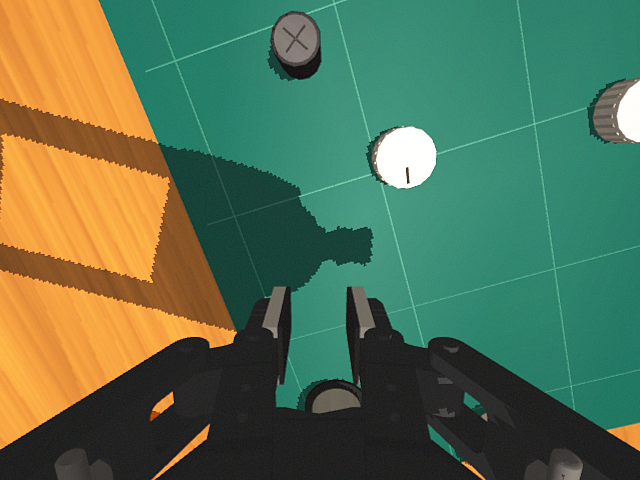

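Knob B is at pixel (405,157), world (475, -194), with can 1 at (296,38) and the spool behind. I'll shift sideways, then go down.

```bash
python3 -m crank '0 16 0 0 0 0 24;-2 16 0 0 0 0 24;-2 13 10 0 0 0 24;-2 5 20 0 0 0 24;0 0 20 0 0 0 24;0 0 20 0 0 0 24;0 0 10 0 0 0 24;0 0 0 0 0 0 24'
python3 - <<'E'
from h import *
m=camera_model('wrist'); go(455.5,-256,9,72.6)
p=cv2.imread('pics/wrist5.png')
E
```

```text
t: 8.73
ee_pos: [451.6, -245.1, 7.9]
tcp_rot: [-3.115, -0.008, 1.27]
force: [-1.0, 0.9, -0.6]
finger_gap: 24.0
t 8.73 at [ 451.6 -245.1    7.9] yaw 72.8 tilt 1.62 gap 24.0 F [-1.   0.9 -0.6]
tool shift [-9.2  6.9 -1.4] turn z 0.2
```

```bash
python3 -m crank '0 4 -1 -0.8 0 0 24;0 3 0 -0.7 0 0 24;0 0 0 0 0 0 24'
python3 -c "
from h import *
go(502-.3*26,-113-.954*26,9,72.6)"
```

```text
t: 8.98
ee_pos: [457.8, -244.1, 7.7]
tcp_rot: [-3.139, -0.01, 1.272]
force: [-0.4, -0.2, 0.3]
finger_gap: 23.9
t 8.98 at [ 457.8 -244.1    7.7] yaw 72.9 tilt 0.62 gap 23.9 F [-0.4 -0.2  0.3]
tool shift [ 1.123e+02  3.600e+00 -1.000e-01] turn z 0.3
```

```bash
python3 -m crank '8 0 0 0 0 0 24;8 0 0 0 0 0 24;8 0 0 0 0 0 24;8 0 0 0 0 0 24;8 0 0 0 0 0 24;8 0 0 0 0 0 24;8 0 0 0 0 0 24;8 0 0 0 0 0 24;8 0 0 0 0 0 24;0 0 0 0 0 0 24'
python3 - <<'E'
from h import *
go(502-.3*26,-113-.954*26,9,72.6)
m=camera_model('wrist'); p,d=capture('wrist'); cv2.imwrite('pics/wrist6.png',p)
for b in blobs(p,m,23,(0,0,150),(180,60,255),200,20000,(0,0,640,480)): print(*b,w2t(b[3]))
E
```

```text
t: 9.82
ee_pos: [483.3, -167.8, 12.2]
tcp_rot: [3.137, -0.009, 1.273]
force: [-1.3, -0.0, 0.2]
finger_gap: 23.8
t 9.82 at [ 483.3 -167.8   12.2] yaw 72.9 tilt 0.59 gap 23.8 F [-1.3 -0.   0.2]
tool shift [31.8  1.6  3.6] turn z 0.3
[531.1  79.1] 3633 [73 79] [ 578.4 -103.5   23. ] [ 131.6 -314.7]
[318.9 254.2] 6388 [91 95] [ 490.8 -142.2   23. ] [  50.  -364.8]
[618.1 311.4] 3181 [64 92] [ 600.1 -201.5   23. ] [ 166.3 -408.9]
```

View pics/wrist6.png

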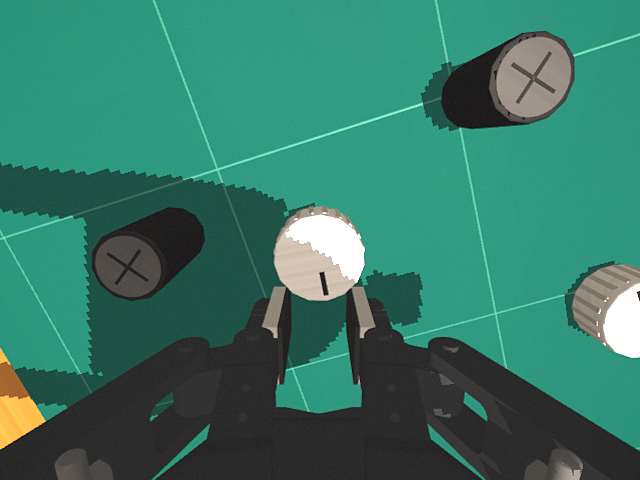

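Knob B is nested at pixel (319,254). The cans at (128,265) and (535,75) are well clear on either side. I'll push between them.

```bash
python3 -m crank '8 0 0.8 0 0 0 24;8 0 0.8 0 0 0 24;8 0 0.8 0 0 0 24;8 0 0.8 0 0 0 24;8 0 0.6 0 0 0 24;8 0 0.6 0 0 0 24;8 0 0.6 0 0 0 24;8 0 0.6 0 0 0 24;8 0 0.5 0 0 -2 24;8 0 0.5 0 0 -2 24;8 0 0.5 0 0 -2.5 24;8 0 0.5 0 0 -2.5 24;8 0 0.5 0 0 -2.5 24;8 0 0.5 0 0 -2.5 24;8 0 0 0 0 -2.5 24;8 0 0 0 0 -2.5 24;0 0 0 0 0 0 24'
python3 - <<'E'
from h import *
e=t2w(-45,20);go(e[0],e[1],9,100)
m=camera_model('wrist'); p,d=capture('wrist'); cv2.imwrite('pics/wrist7.png',p)
for b in blobs(p,m,23,(0,0,150),(180,60,255),200,20000,(0,0,640,480)):
  print(*b,w2t(b[3])); v=e-b[3][:2]; print(np.degrees(np.arctan2(v[1],v[0])),np.hypot(*v))
E
```

```text
t: 11.28
ee_pos: [515.9, -31.1, 3.6]
tcp_rot: [3.133, -0.006, 1.638]
force: [1.0, 0.2, 0.2]
finger_gap: 23.8
t 11.28 at [515.9 -31.1   3.6] yaw 93.9 tilt 0.62 gap 23.8 F [1.  0.2 0.2]
tool shift [286.9 -48.1  -4. ] turn z -6.1
[318.7 261.6] 7141 [ 97 100] [513.4  -4.3  23. ] [  53.8 -225.1]
104.19321061013359 264.26174533972943
```

View pics/wrist7.png

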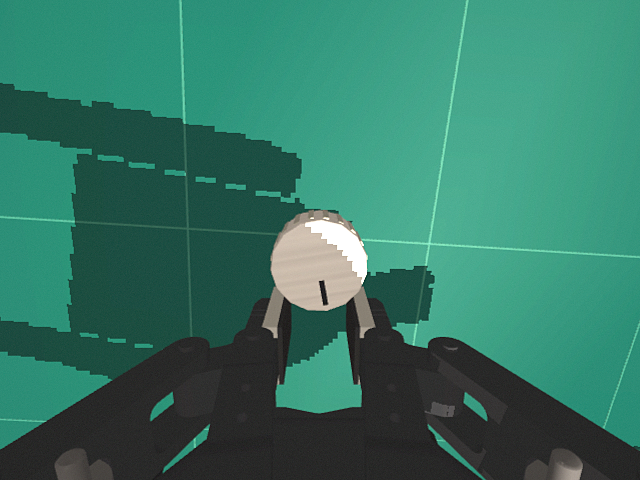

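```bash
python3 -m crank '5 0 -4 0 0 -3 24;8 0 -2 0 0 -3 24;8 0 0 0 0 -2.5 24;8 0 0 0 0 -2 24;8 0 0 0 0 0 24;8 0 0 0 0 0 24;8 0 0 0 0 0 24;8 0 0 0 0 0 24;8 0 0.2 0 0 0 24;8 0 0.2 0 0 0 24;8 0 0.2 0 0 0 24;8 0 0.2 0 0 0 24;8 0 0.2 0 0 0 24;0 0 0 0 0 0 24'
python3 - <<'E'
from h import *
e=t2w(-45,20);go(e[0],e[1],9,100)
m=camera_model('wrist'); p,d=capture('wrist'); cv2.imwrite('pics/wrist8.png',p)
for b in blobs(p,m,23,(0,0,150),(180,60,255),200,20000,(0,0,640,480)):
  print(*b,w2t(b[3])); v=e-b[3][:2]; print(np.degrees(np.arctan2(v[1],v[0])),np.hypot(*v))
E
```

```text
t: 12.5
ee_pos: [491.9, 73.9, 8.7]
tcp_rot: [3.132, -0.003, 1.823]
force: [-0.1, 0.4, -0.1]
finger_gap: 23.6
t 12.5 at [491.9  73.9   8.7] yaw 104.4 tilt 0.6 gap 23.6 F [-0.1  0.4 -0.1]
tool shift [183.2   2.4   0.3] turn z 4.4
[625.8 124.3] 900 [34 64] [575.  172.7  23. ] [ 90.9 -41.4]
147.9300787254761 149.15610631147493
[319.  257.2] 6741 [94 97] [484.7 100.   23. ] [  11.3 -125.6]
103.36733723301283 156.12475796618548
```

View pics/wrist8.png

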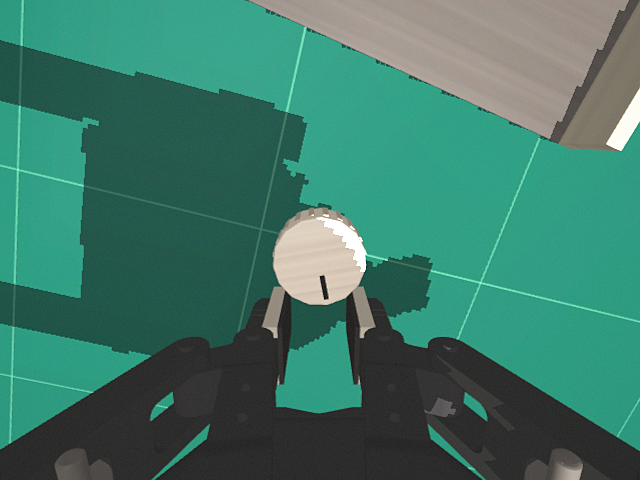

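Knob B is on course and nested at (319,257), with 156 mm to go.

```bash
python3 -m crank '8 0 0.2 0 0 0 24;8 0 0.2 0 0 0 24;8 0 0.2 0 0 0 24;8 0 0.2 0 0 0 24;8 0 0.2 0 0 0 24;8 0 0.2 0 0 0 24;8 0 0.2 0 0 0 24;8 0 0.2 0 0 0 24;8 0 0.2 0 0 0 24;8 0 0.2 0 0 0 24;8 0 0.2 0 0 0 24;8 0 0.2 0 0 0 24;0 0 0 0 0 0 24'
python3 - <<'E'
from h import *
e=t2w(-45,20);go(e[0],e[1],9,100)
m=camera_model('wrist'); p,d=capture('wrist'); cv2.imwrite('pics/wrist9.png',p)
for b in blobs(p,m,23,(0,0,150),(180,60,255),200,20000,(0,0,640,480)):
  print(*b,w2t(b[3])); v=e-b[3][:2]; print(np.degrees(np.arctan2(v[1],v[0])),np.hypot(*v))
E
```

```text
t: 13.63
ee_pos: [466.1, 176.2, 6.4]
tcp_rot: [3.131, -0.002, 1.822]
force: [0.0, -1.1, 0.4]
finger_gap: 23.5
t 13.63 at [466.1 176.2   6.4] yaw 104.4 tilt 0.64 gap 23.5 F [ 0.  -1.1  0.4]
tool shift [77.7  2.  -2.4] turn z 4.4
[201.1  36.3] 1681 [42 77] [404.5 264.6  23. ] [-90.4  26.6]
-16.069711317770395 45.8984536776567
[537.6  48.5] 5250 [227 111] [508.7 288.2  23. ] [ 9.6 64.1]
-148.86270100394026 70.210127830677
[543.2 226.3] 6997 [97 96] [534.9 234.7  23. ] [42.8 14.6]
168.73093196161258 87.991448732249
[319.  261.6] 6389 [95 89] [459.  201.4  23. ] [-27.9 -28.6]
101.63251343686767 51.55386551947389
[602.5 350.5] 1821 [ 80 121] [580.  192.7  23. ] [ 93.2 -20.9]
155.7478727679194 144.11347629559148
```

View pics/wrist9.png

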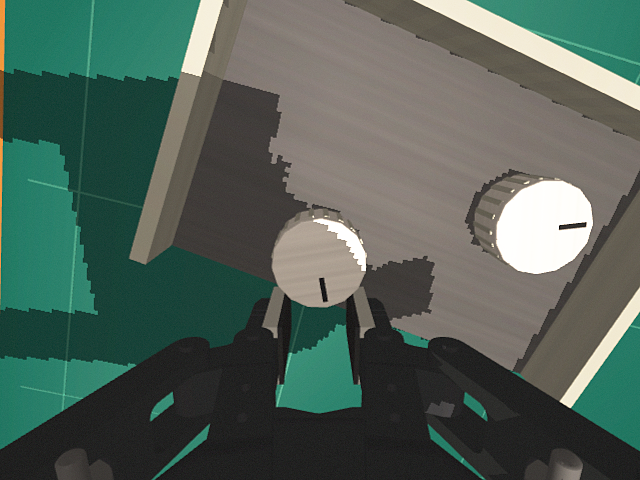

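Knob A is settled in tray coordinates at (43, 15). Knob B needs about 48 mm more, then I'll retreat and lift.

```bash
python3 -m crank '7 0 -2 0 0 0 24;7 0 0 0 0 0 24;7 0 0 0 0 0 24;7 0 0 0 0 0 24;7 0 0 0 0 0 24;6 0 0 0 0 0 24;0 0 0 0 0 0 24;-12 0 0 0 0 0 24;-20 0 0 0 0 0 24;-15 0 -15 0 0 0 24;-10 0 -30 0 0 0 24;0 0 -30 0 0 0 24;0 0 -30 0 0 0 24;0 0 0 0 0 0 24'
python3 - <<'E'
from h import *
go(600,-272,110,78.3)
m=camera_model('wrist'); p,d=capture('wrist'); cv2.imwrite('pics/wrist10.png',p)
for b in blobs(p,m,23,(0,0,150),(180,60,255),200,20000,(0,0,640,480)): print(*b,w2t(b[3]))
E
```

```text
t: 14.85
ee_pos: [467.3, 156.2, 114.6]
tcp_rot: [3.14, 0.0, 1.825]
force: [0.5, 0.2, 0.7]
finger_gap: 23.9
t 14.85 at [467.3 156.2 114.6] yaw 104.5 tilt 0.12 gap 23.9 F [0.5 0.2 0.7]
tool shift [-447.8   21.     4.7] turn z 26.2
[265.   43.9] 1109 [41 91] [405.7 267.6  23. ] [-89.7  29.8]
[465.9 102.9] 5070 [257 276] [531.5 266.9  23. ] [35.1 46.1]
[324.1 106.5] 2842 [59 63] [448.1 243.   23. ] [-44.3  11.1]
[452.7 157.1] 2526 [58 59] [535.1 234.4  23. ] [43.1 14.3]
[378.9 151.1] 773 [89 44] [488.5 226.1  23. ] [-2.  -0.2]
```

View pics/wrist10.png

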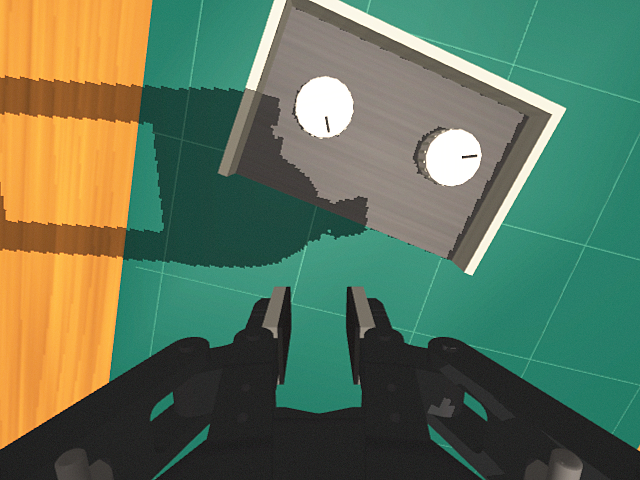

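Knobs A (43, 14) and B (-44, 11) both lie inside, with room for the third between them. Next is knob C.

```bash
python3 -m crank '-20 0 0 0 0 5 24;-25 0 0 0 0 5 24;-25 0 0 0 0 5 24;-25 0 0 0 0 5 24;-25 0 0 0 0 5 24;-25 0 0 0 0 1 24;-25 0 0 0 0 0 24'
python3 - <<'E'
from h import *
go(600,-272,110,78.3)
E
```

```text
t: 15.48
ee_pos: [461.4, -18.2, 107.4]
tcp_rot: [-3.137, 0.001, 1.354]
force: [0.4, 0.1, -1.1]
finger_gap: 24.2
t 15.48 at [461.4 -18.2 107.4] yaw 77.6 tilt 0.29 gap 24.2 F [ 0.4  0.1 -1.1]
tool shift [-218.1  189.8   -3.4] turn z -0.7
```

```bash
python3 -m crank '-22 19 0 0 0 0 24;-22 19 0 0 0 0 24;-22 19 0 0 0 0 24;-22 19 0 0 0 0 24;-22 19 0 0 0 0 24;-22 19 0 0 0 0 24;-22 19 0 0 0 0 24;-20 19 0 0 0 0 24;-10 12 0 0 0 0 24;0 0 0 0 0 0 24'
python3 - <<'E'
from h import *
go(600,-272,110,78.3)
m=camera_model('wrist'); p,d=capture('wrist'); cv2.imwrite('pics/wrist11.png',p)
for b in blobs(p,m,23,(0,0,150),(180,60,255),200,20000,(0,0,640,480)): print(*b,w2t(b[3]))
E
```

```text
t: 16.32
ee_pos: [568.8, -252.3, 88.2]
tcp_rot: [-3.109, 0.001, 1.348]
force: [-0.0, -0.4, 0.2]
finger_gap: 23.9
t 16.32 at [ 568.8 -252.3   88.2] yaw 77.2 tilt 1.88 gap 23.9 F [-0.  -0.4  0.2]
tool shift [-12.3  34.1 -22.9] turn z -1.1
[379.1 170.7] 3144 [64 65] [ 611.3 -208.5   23. ] [ 178.4 -414.3]
```

View pics/wrist11.png

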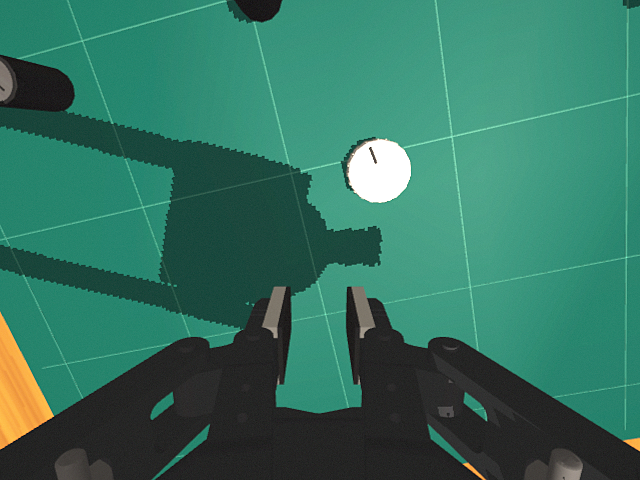

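Knob C is at pixel (379,171), world (611, -209). I'll line up behind it and go down.

```bash
python3 -m crank '-6 14 0 -0.9 0 0 24;-6 14 0 -0.9 0 0 24;-2 5 15 0 0 0 24;0 1 20 0 0 0 24;0 0 20 0 0 0 24;0 0 12 0 0 0 24;0 0 0 0 0 0 24'
python3 - <<'E'
from h import *
go(611.5,-209.5,9,78.3)
go(634-.2*26,-107-.98*26,9)
E
```

```text
t: 16.95
ee_pos: [598.8, -270.3, 16.2]
tcp_rot: [3.141, -0.001, 1.352]
force: [-0.6, 0.3, -0.2]
finger_gap: 24.1
t 16.95 at [ 598.8 -270.3   16.2] yaw 77.4 tilt 0.09 gap 24.1 F [-0.6  0.3 -0.2]
tool shift [62.1 -0.9  7.3] turn z -0.9
t 16.95 at [ 598.8 -270.3   16.2] yaw 77.4 tilt 0.09 gap 24.1 F [-0.6  0.3 -0.2]
tool shift [141.   -0.7   7.4]
```

```bash
python3 -m crank '0 0 7 0 0 0 24;6 0 0 0 0 0 24;8 0 0 0 0 0 24;8 0 0 0 0 0 24;8 0 0.2 0 0 0 24;8 0 0.2 0 0 0 24;8 0 0.2 0 0 0 24;8 0 0.2 0 0 0 24;8 0 0.2 0 0 0 24;8 0 0.2 0 0 0 24;8 0 0.2 0 0 0 24;0 0 0 0 0 0 24'
python3 - <<'E'
from h import *
go(634-.2*26,-107-.98*26,9,78)
m=camera_model('wrist'); p,d=capture('wrist'); cv2.imwrite('pics/wrist12.png',p)
for b in blobs(p,m,23,(0,0,150),(180,60,255),200,20000,(0,0,640,480)): print(*b,w2t(b[3]))
E
```

```text
t: 17.95
ee_pos: [620.6, -183.8, 11.8]
tcp_rot: [3.134, -0.001, 1.355]
force: [0.1, 0.1, -0.1]
finger_gap: 23.9
t 17.95 at [ 620.6 -183.8   11.8] yaw 77.7 tilt 0.46 gap 23.9 F [ 0.1  0.1 -0.1]
tool shift [51.9 -2.9  2.8] turn z -0.3
[503.7  70.5] 7886 [138 122] [ 700.6 -107.1   23. ] [ 253.2 -301.7]
[ 56.3 146. ] 273 [33 45] [544.1 -98.1  23. ] [  96.9 -313.9]
[101.7 150.5] 302 [32 36] [ 559.1 -103.    23. ] [ 112.4 -316.8]
[318.9 255.7] 6467 [92 94] [ 625.8 -157.9   23. ] [ 185.9 -362.2]
```

View pics/wrist12.png

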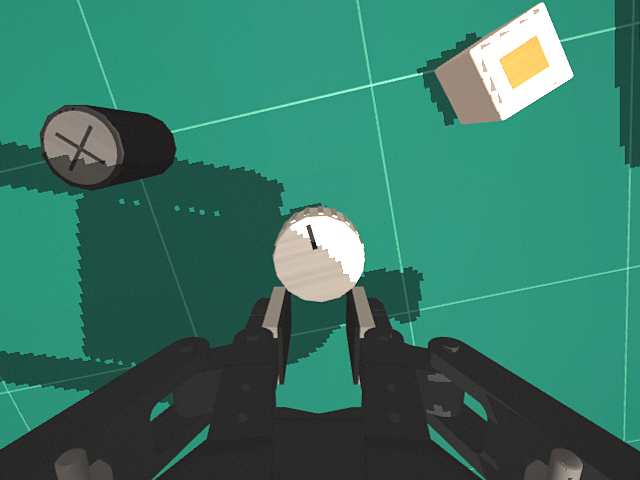

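Knob C is nested at (319,256). The can at (85,145) and the relay at (505,70) leave about 40 mm on each side. I'll push through, then curve toward the tray.

```bash
python3 -m crank '8 0 0.6 0 0 0 24;8 0 0.6 0 0 0 24;8 0 0.5 0 0 0 24;8 0 0.5 0 0 0 24;8 0 0.4 0 0 0 24;8 0 0.4 0 0 0 24;8 0 0.2 0 0 0 24;8 0 0.2 0 0 0 24;8 0 0.2 0 0 0 24;8 0 0.2 0 0 -2 24;8 0 0.2 0 0 -2 24;8 0 0.2 0 0 -2.5 24;8 0 0.2 0 0 -2.5 24;8 0 0.2 0 0 -2.5 24;8 0 0 0 0 -2.5 24;8 0 0 0 0 -2.5 24;8 0 0 0 0 -2.5 24;0 0 0 0 0 0 24'
python3 - <<'E'
from h import *
e=t2w(0,-8);go(e[0],e[1],9,120)
m=camera_model('wrist'); p,d=capture('wrist'); cv2.imwrite('pics/wrist13.png',p)
for b in blobs(p,m,23,(0,0,150),(180,60,255),200,20000,(0,0,640,480)):
  print(*b,w2t(b[3])); v=e-b[3][:2]; print(np.degrees(np.arctan2(v[1],v[0])),np.hypot(*v))
E
```

```text
t: 19.5
ee_pos: [643.5, -36.7, 6.6]
tcp_rot: [3.132, 0.003, 1.72]
force: [1.0, -0.4, 0.5]
finger_gap: 24.1
t 19.5 at [643.5 -36.7   6.6] yaw 98.6 tilt 0.55 gap 24.1 F [ 1.  -0.4  0.5]
tool shift [ 274.8 -114.4   -4.3] turn z -21.4
[318.6 260.4] 6889 [96 98] [638.8 -10.4  23. ] [ 178.9 -214.3]
123.17753868144378 272.9722315254795
[606.3 321.8] 2679 [ 68 180] [755.2 -19.2  23. ] [ 295.4 -207.3]
138.24348755738745 356.2822061007257
```

View pics/wrist13.png

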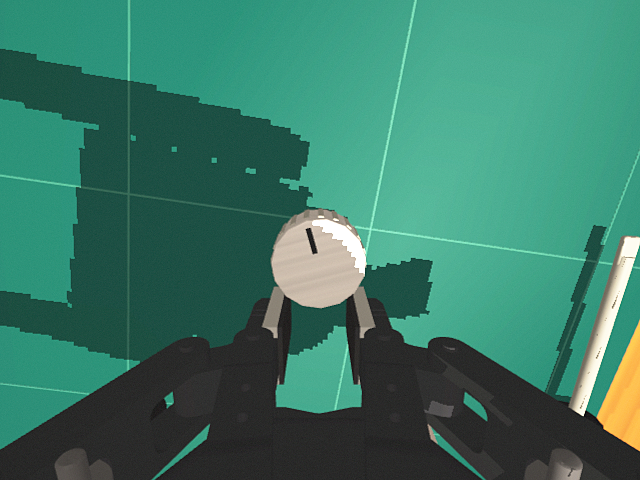

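I'll curve left first so the approach to the tray mouth is squarer.

```bash
python3 -m crank '6 0 -1 0 0 -3 24;6 0 -1 0 0 -3 24;6 0 0 0 0 -3 24;6 0 0 0 0 -3 24;6 0 0 0 0 -3 24;6 0 0 0 0 -3 24;6 0 0 0 0 -3 24;6 0 0 0 0 -3 24;6 0 0 0 0 -3 24;6 0 0 0 0 -3 24;6 0 0 0 0 -3 24;6 0 0 0 0 -3 24;6 0 0 0 0 -3 24;0 0 0 0 0 0 24'
python3 - <<'E'
from h import *
e=t2w(15,-105);go(e[0],e[1],9,120)
m=camera_model('wrist'); p,d=capture('wrist'); cv2.imwrite('pics/wrist14.png',p)
for b in blobs(p,m,23,(0,0,150),(180,60,255),200,20000,(0,0,640,480)):
  print(*b,w2t(b[3])); v=e-b[3][:2]; print(np.degrees(np.arctan2(v[1],v[0])),np.hypot(*v))
E
```

```text
t: 20.72
ee_pos: [611.5, 28.3, 8.4]
tcp_rot: [3.136, 0.015, 2.424]
force: [-1.0, 0.7, -0.2]
finger_gap: 23.7
t 20.72 at [611.5  28.3   8.4] yaw 138.9 tilt 0.93 gap 23.7 F [-1.   0.7 -0.2]
tool shift [150.8 -10.1  -2.9] turn z 18.9
[318.6 265.3] 7957 [112 131] [592.6  44.3  23. ] [ 125.7 -166.3]
143.2886278218141 126.5004841887967
[569.7 474. ] 219 [22 13] [747.6  64.1  23. ] [ 276.6 -125.7]
167.71843604232646 262.4156254875079
```

View pics/wrist14.png

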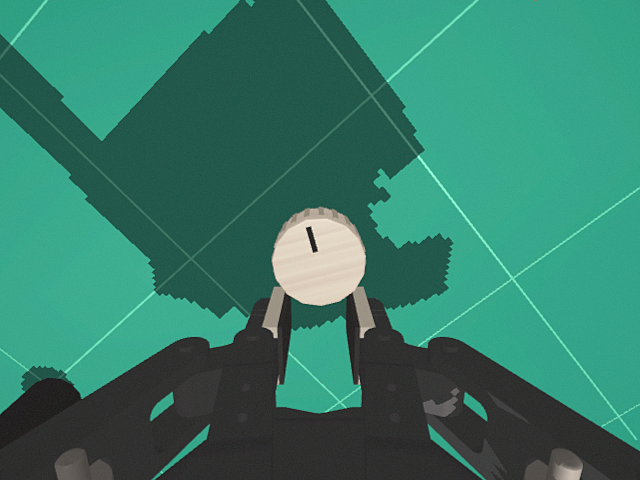

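```bash
python3 -m crank '7 0 0 0 0 -1.5 24;8 0 0 0 0 -1.5 24;8 0 0 0 0 -1.5 24;8 0 0 0 0 0 24;8 0 0 0 0 0 24;8 0 0 0 0 0 24;8 0 0 0 0 0 24;8 0 0 0 0 0 24;8 0 0 0 0 0 24;8 0 0 0 0 0 24;0 0 0 0 0 0 24'
python3 - <<'E'
from h import *
e=t2w(0,-5);go(e[0],e[1],9,82.3)
m=camera_model('wrist'); p,d=capture('wrist'); cv2.imwrite('pics/wrist15.png',p)
for b in blobs(p,m,23,(0,0,150),(180,60,255),200,20000,(0,0,640,480)):
  print(*b,w2t(b[3])); v=e-b[3][:2]; print(np.degrees(np.arctan2(v[1],v[0])),np.hypot(*v))
E
```

```text
t: 21.68
ee_pos: [543.5, 79.8, 7.3]
tcp_rot: [3.137, 0.018, 2.503]
force: [0.4, -0.1, -0.4]
finger_gap: 24.1
t 21.68 at [543.5  79.8   7.3] yaw 143.4 tilt 1.06 gap 24.1 F [ 0.4 -0.1 -0.4]
tool shift [127.2  81.5  -3.5] turn z 61.1
[318.8 266.5] 8059 [112 130] [523.4  94.3  23. ] [  50.4 -126.1]
104.83697869759258 131.11664901910817
[595.3 240.6] 1569 [91 57] [576.  182.1  23. ] [ 90.7 -32. ]
155.68039940509738 94.56660959345007
[569.5 473.9] 226 [23 13] [674.7 126.1  23. ] [196.  -74.1]
152.81663534888793 207.83002345667003
```

View pics/wrist15.png

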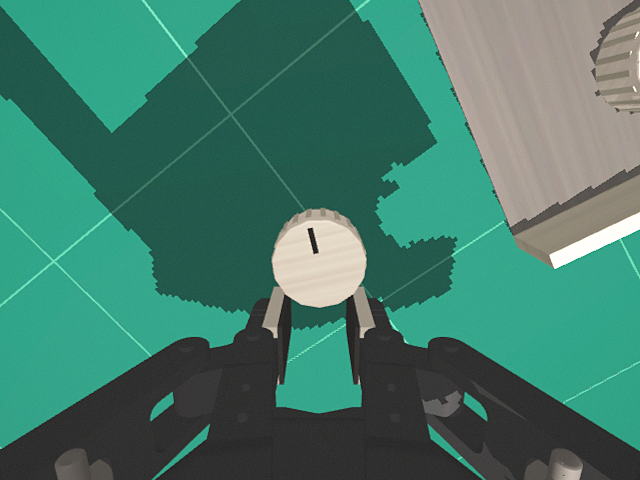

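Knob C is 70 mm short of the mouth. I'll swing the hand around it to face the opening, keeping light contact.

```bash
python3 -m crank '2.5 -2.3 0 0 0 5 24;2.5 -2.3 0 0 0 5 24;2.5 -2.3 0 0 0 5 24;2.5 -2.3 0 0 0 5 24;2.5 -2.3 0 0 0 5 24;2.5 -2.3 0 0 0 5 24;2.5 -2.3 0 0 0 5 24;2.5 -2.3 0 0 0 5 24;0 0 0 0 0 0 24'
python3 - <<'E'
from h import *
e=t2w(0,-5);go(e[0],e[1],9,82.3)
m=camera_model('wrist'); p,d=capture('wrist'); cv2.imwrite('pics/wrist16.png',p)
for b in blobs(p,m,23,(0,0,150),(180,60,255),200,20000,(0,0,640,480)):
  print(*b,w2t(b[3])); v=e-b[3][:2]; print(np.degrees(np.arctan2(v[1],v[0])),np.hypot(*v))
E
```

```text
t: 22.48
ee_pos: [521.8, 84.4, 7.1]
tcp_rot: [3.119, 0.012, 1.771]
force: [-0.1, -0.6, -0.4]
finger_gap: 23.9
t 22.48 at [521.8  84.4   7.1] yaw 101.5 tilt 1.45 gap 23.9 F [-0.1 -0.6 -0.4]
tool shift [140.3  -4.1  -3.7] turn z 19.2
[549.2  71.9] 3109 [ 91 150] [576.4 188.6  23. ] [ 90.2 -25.5]
159.4559226049618 92.4549006272788
[318.6 260.1] 6934 [ 96 103] [515.6 110.5  23. ] [  40.5 -111.1]
103.12476460032627 113.51012135488183
```

View pics/wrist16.png

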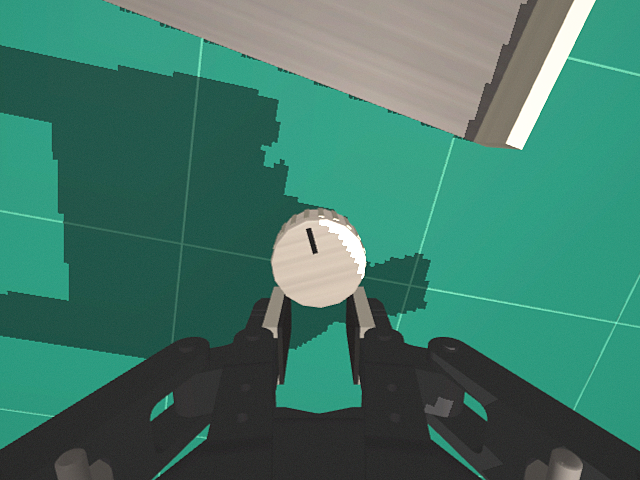

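Knob C is still nested and points into the opening, with about 113 mm to go.

```bash
python3 -m crank '7 0 0 0 0 -2 24;8 0 0 0 0 0 24;8 0 0 0 0 0 24;8 0 0 0 0 0 24;8 0 0 0 0 0 24;8 0 0 0 0 0 24;8 0 0 0 0 0 24;8 0 0 0 0 0 24;8 0 0 0 0 0 24;0 0 0 0 0 0 24'
python3 - <<'E'
from h import *
e=t2w(0,-5);go(e[0],e[1],9,82.3)
m=camera_model('wrist'); p,d=capture('wrist'); cv2.imwrite('pics/wrist17.png',p)
for b in blobs(p,m,23,(0,0,150),(180,60,255),200,20000,(0,0,640,480)):
  print(*b,w2t(b[3])); v=e-b[3][:2]; print(np.degrees(np.arctan2(v[1],v[0])),np.hypot(*v))
E
```

```text
t: 23.37
ee_pos: [505.2, 161.2, 6.3]
tcp_rot: [3.117, 0.014, 1.822]
force: [0.1, -0.3, -0.1]
finger_gap: 24.0
t 23.37 at [505.2 161.2   6.3] yaw 104.4 tilt 1.61 gap 24.0 F [ 0.1 -0.3 -0.1]
tool shift [61.8  0.  -3.5] turn z 22.1
[50.7 21.8] 1017 [30 48] [399.9 241.9  23. ] [-91.9   3.5]
-13.056955974803417 92.31162792411367
[211.3  34.7] 5136 [113  77] [447.1 250.8  23. ] [-46.4  18.7]
-34.854536195225364 52.065205752018294
[581.3  29.3] 3046 [139  72] [558.5 281.7  23. ] [59.9 64.4]
-138.54847670747307 91.62578594478741
[565.2 227.5] 4473 [159 267] [582.2 221.4  23. ] [91.5  7.8]
-179.7798116200816 92.37568213550583
[457.9 159. ] 8072 [102 106] [534.9 234.6  23. ] [42.8 14.5]
-163.26286289414278 47.06903068897849
[350.1 243.4] 738 [46 58] [507.1 196.4  23. ] [ 20.4 -27.1]
125.02867077725651 30.09653883754742
```

View pics/wrist17.png

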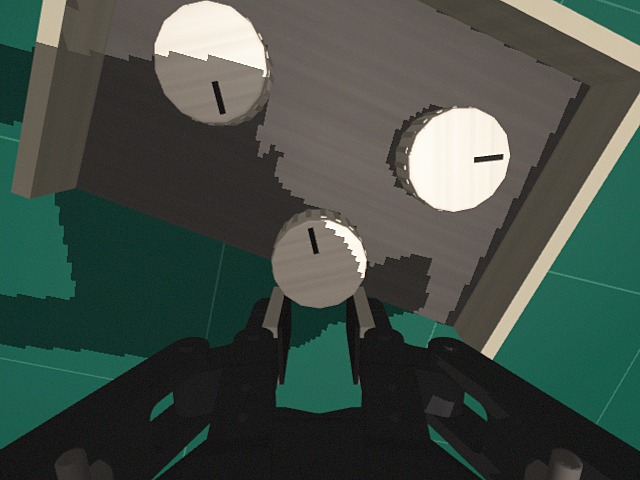

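All three are visible, with knob C just past the front edge. I'll push about 33 mm more, then retreat.

```bash
python3 -m crank '7 0 -2 0 0 0 24;7 0 0 0 0 0 24;7 0 0 0 0 0 24;7 0 0 0 0 0 24;4 0 0 0 0 0 24;0 0 0 0 0 0 24;-12 0 0 0 0 0 24;-20 0 0 0 0 0 24;-15 0 -15 0 0 0 24;-10 0 -30 0 0 0 24;-5 0 -30 0 0 0 24;-5 0 -30 0 0 0 24;0 0 0 0 0 0 24'
python3 - <<'E'
from h import *
go(480,100,110)
m=camera_model('wrist'); p,d=capture('wrist'); cv2.imwrite('pics/wrist18.png',p)
for b in blobs(p,m,23,(0,0,150),(180,60,255),200,20000,(0,0,640,480)): print(*b,w2t(b[3]))
E
```

```text
t: 24.5
ee_pos: [509.7, 122.6, 114.9]
tcp_rot: [3.126, 0.016, 1.824]
force: [1.3, -1.1, -0.1]
finger_gap: 24.1
t 24.5 at [509.7 122.6 114.9] yaw 104.5 tilt 1.29 gap 24.1 F [ 1.3 -1.1 -0.1]
tool shift [-14.4 -34.5   4.6] 
[174.2  34.5] 890 [30 72] [398.8 224.   23. ] [-90.6 -14.4]
[266.   27.4] 3197 [64 63] [448.9 241.   23. ] [-43.3   9.2]
[474.   87.2] 2935 [103 211] [577.2 241.8  23. ] [83.8 27.4]
[368.1 118. ] 14017 [168 149] [520.2 208.7  23. ] [ 31.8 -13.1]
```

View pics/wrist18.png

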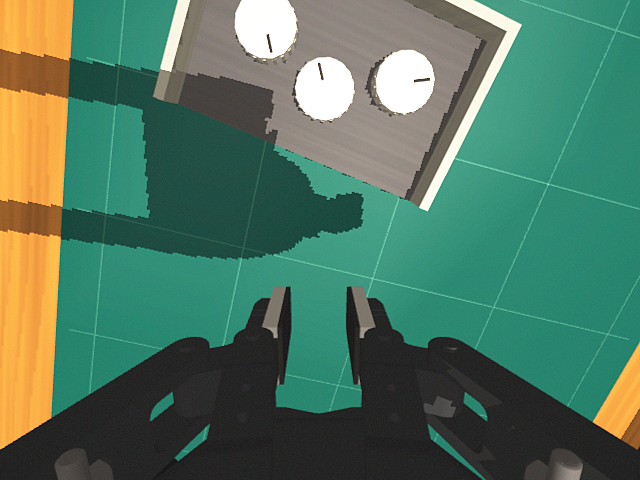

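All three knobs are inside. I'll measure C and compare the bystanders with the starting scene picture before handing in.

Run:
```python
from h import *
m=camera_model('wrist')
for u,v in((266,26),(324,89),(404,82)): print(w2t(ray(m,u,v,23)))
p,d=capture('scene'); cv2.imwrite('pics/scene2.png',p)
a=cv2.imread('pics/scene0.png'); df=cv2.absdiff(p,a).max(2); k=(df>60).astype('uint8')
for n,(u,v) in dict(can1=(289,254),can0=(345,266),relay=(403,288),spool=(197,321),driver=(437,292),mug=(228,366),jar=(465,173)).items():
    print(n,k[v-18:v+18,u-14:u+14].sum())
```

```text
[-44.6   9.3]
[-1.3 -8.7]
[41.3 13. ]
can1 0
can0 0
relay 0
spool 0
driver 0
mug 0
jar 0
```

View pics/scene2.png

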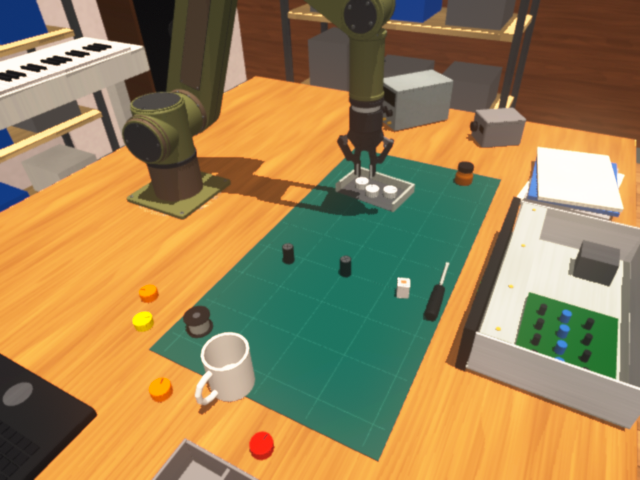

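All three knobs lie in the tray around (361–390, 180–190). No bystander has changed in the picture, and the arm is clear.

```bash
python3 -c "
from station import *
print(hand_in())"
```

```text
the job is handed in; nothing more can be done
None
```

I swept all three knobs one at a time into the tray and handed the job in at about 24.6 s of the 72 s allowed. I pushed with the two fingers held 24 mm apart behind each disc, and never pinched or lifted one.

- **Knobs:** the last wrist picture puts them in tray coordinates at about (-45, 9), (-1, -9) and (41, 13) mm. All three are inside the limits, with at least 30 mm to spare at the open front.
- **Bystanders:** a check around the cans, relay, spool, screwdriver, mug and jar found no change between the first and last scene pictures.
- **Forces:** the wrist force readings stayed within about 2 N, and the fingers were about 110 mm above the mat at hand-in.
- **Disagreement:** my first scene-camera fixes of the knobs differed from the top camera by about 5 mm, because those fixes included the discs' sides. I used the top and wrist cameras instead, which agreed to about 2 mm.

No check failed.

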